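# Load the food warmer, set its heat and wind its timer

### The job

Get the food warmer going: pull its tray out to the stop, stand every lidded tub from the worktop upright on the tray floor and slide the tray fully home, and only then click the black timer dial round to 30 minutes (six 5-minute clicks past the red zero tick). At any point of the job, trim the orange heat knob until the white pointer lines up with the red tab on the heat scale, and leave the bowl, bottle and cup where they stand.

Things in the scene. Friction and masses are not known exactly. Their poses are not given: they have to be found in the camera images.
- warmer: Fixed metal food warmer, 300 mm deep (its x), 280 wide (its y), 100 high; origin: centre of its underside. Its front, where the tray comes out, is its -x side and faces the robot's right, yaw varying. Roof 100 mm up, front edge at its x = -135 mm, closed tray front at x = -147. On the roof: timer dial at its (0, +65) mm, heat knob at (0, -65), heat scale along y at x = +85.
- tray (a joint): How far the steel tray is pulled out of the warmer, m: 0 = fully home, 0.19 = at its stop. It slides towards the warmer's -x with about 1.5 N of friction, stays where it is left, and may start slightly open.
- tray_handle (a point): Centre of the tray's handle: a black round bar 11 mm thick, 120 mm long along the warmer's y, 35 mm in front of the tray's dark front panel, 75 mm above the worktop (short posts join it to the panel 51 mm either side of the centre). It can be pinched from above. Axes as the warmer's.
- tray_in (a point): Centre of the tray's inner floor, 17 mm above the worktop, moving with it; axes as the warmer's. Floor 210 (x) by 230 mm (y); side and rear walls 17 mm high above it; the front panel (from x = -105 mm) rises 71 mm above it, 270 mm wide. At the stop the floor from x = -105 to +68 mm is clear of the roof. Inside the warmer 73 mm of height is free over it.
- timer (a joint): Turn of the timer dial, rad, clockwise seen from above: 0 = white end of its bar at the red zero tick, up to 5.76. Detents (about 0.06 N m) every 30 degrees (0.5236 rad); a click is 5 minutes, so 30 minutes = 6 clicks = 3.14 rad, straight across from the red tick. Let go between clicks it snaps to the nearer one. Starts 0 to 2 clicks on.
- timer_grip (a point): On the timer dial's upright axis at the height to grip, 134 mm above the worktop. Black bar 44 mm long, 14 thick, from 114 to 144 mm up, on a 44 mm disc over a 64 mm grey foot. A white line marks its pointing end; at joint 0 the bar lies along the warmer's x, white end to its -x. Ticks 30 degrees apart surround it on a white plate; red is zero.
- heat (a joint): Turn of the heat knob, rad, growing clockwise seen from above, 0 to 3.1; no clicks, stays where it is left (about 0.03 N m of friction). 0 = bar along the warmer's x, white end towards its -x.
- heat_grip (a point): Point on the heat knob's upright axis at the height to grip, 134 mm above the worktop. Same shape as the timer dial, in orange.
- pointer_tip (a point): Tip of the white heat pointer on the black scale on the roof, flat, cannot be touched or pushed. It runs along the warmer's y: 35 mm towards its -y for each rad of clockwise turn of the heat knob.
- mark_tip (a point): Tip of the red tab that marks the wanted heat on the scale, flat and fixed during a run, elsewhere each time. Pointer and tab meet end to end: when they line up this point and pointer_tip coincide. The pointer starts on the warmer's +y side of it.
- tub0: White round tub with a closed red lid, 52 mm in diameter, 50 mm high, about 120 g; origin at the centre of its underside, z up along it. Stands on the worktop; may be absent.
- tub1: White round tub with a closed green lid, 52 mm in diameter, 50 mm high, about 120 g; origin at the centre of its underside, z up along it. Stands on the worktop; may be absent.
- tub2: White round tub with a closed yellow lid, 52 mm in diameter, 50 mm high, about 120 g; origin at the centre of its underside, z up along it. Stands on the worktop; may be absent.
- tub3: White round tub with a closed blue lid, 52 mm in diameter, 50 mm high, about 120 g; origin at the centre of its underside, z up along it. Stands on the worktop; may be absent.
- bowl: White ceramic bowl, 120 mm across, 50 mm high, bystander; origin at the centre of its underside.
- sauce_bottle: Amber sauce bottle, 60 mm in diameter, 160 mm high, bystander; origin at the centre of its underside.
- cup: Blue ceramic cup, 70 mm across, 80 mm high, bystander; origin at the centre of its underside.

How it is judged:
By the outcome, as a careful person would: the job done as asked, in the order asked, and still so for the second after the job is handed in, with the robot touching nothing.
Of tub0, tub1, tub2, tub3 only 2 to 4 are there at a start; the rules pass over those that are not, and their reading is None.
At some moment in a run one of tub0, tub1, tub2, tub3 may be knocked a few centimetres aside while the robot is not near it.
Once in a run the grip may slacken for a moment while it holds something.
It also fails if it takes over 210 s, if anything falls off the work surface, if the arm or the gripper's body presses on something with over 40 N, if the wrist force passes 120 N, or if a joint passes its speed limit or range.

### The arm

A 6-joint arm with a two-finger parallel gripper is mounted at the origin on the work surface. World frame = base frame: x ahead of the robot, y to its left, z up, the work surface at z = 0. Lengths are in m, angles in rad, forces in N, time in s.
With the tool pointing down it reaches from about 0.3 to 0.875 m from the base axis. Payload 6.4 kg.
Tool frame: the origin (TCP) lies at the centre of the arm's flange, where the gripper is bolted on; the fingertips stand 173 mm ahead of it and the grasp point (between the pads) lies 155 mm ahead of it; z points along the fingers, y is the line along which they close (so a half turn about z gives the same grasp; the last joint's range is limited). The gripper opens to 85 mm and grips with 20 to 120 N. Pads are 22 mm wide; open, the fingers measure 114 mm over their backs; the gripper's body (76 mm by 85 mm) begins 54 mm behind the grasp point. The pads swing forward as they close: fully open they stand 13 mm farther back than shut.
Start: joints at [0.965, 0.181, 1.607, -0, 1.354, -0.206], TCP at [0.224, 0.53, 0.405] pointing down, gripper open.
Joint ranges: [-2.99, 2.99], [-0.89, 2.07], [0.3, 2.58], [-1.14, 4.28], [0, 2.63], [-3.12, 3.12]. Speed limits (rad/s): [2.57, 2.57, 3.01, 3.14, 3.14, 3.14].

### API

Orientations are given as a unit quaternion [w, x, y, z].
In Python, from bench import get_obs, camera, get_calibration, hand_in gives the robot as it stands. The module is installed in compiled form; this text tells all that it offers.
- The arm moves only by the tool drive_tool, never from a script. Its argument "increments" is a list of rows, each a list of 2 entries, a list of its own where there are three numbers: the shift along the tool's x, y, z normalised to -1 to 1, where 1 is 250 mm, then the turn about the tool's z normalised to -1 to 1, where 1 is 90 degrees. A call has exactly 8 rows; each row is the pose to reach, as a shift and turn from the pose commanded when the call began, along the tool's axes at that moment; what a row does not reach only later rows make up. A row lasts 1/8 s, in which the tool goes at most 62.5 mm and 10.7 degrees, less where a joint would pass 70% of its speed; a pose out of reach is approached as far as the arm can. A call with a number of a shift or a turn outside -1 to 1 is refused whole. A call with a gripper value outside its range is refused whole. "claw" is the closure, from 0 (fully open) to 1 (shut), set as the call begins (left out, the last holds). The fingers move at their own pace and stop on an object; the grip force is fixed at half the most. Time passes only in rows, so rows that repeat a pose let the fingers close, or fill a call up. It gives the time, the measured TCP pose, the force and the opening at its end, in the units of the state.
- get_obs(): the state, without advancing time (a new reading comes with each control period).
- camera(name): name is "scene" or "top" or "wrist"; returns the picture (480x640x3 uint8, blue, green, red); there is no depth.
- get_calibration(name): a dict with "K" (3x3 intrinsics, pixels), "origin" and "orientation" of the camera in the world. Camera axes: x right, y down, z forward; pixel columns grow to the right and rows downward; lengths in m; the calibration is good to about 2 mm. A picture is of the moment at which its call begins: read the wrist's pose just before it. get_calibration takes no time and is no camera call; for the wrist camera it gives the pose at the moment of the call.
- hand_in(): hands the job in, once; it reports no verdict.
The state is a dict: "time_s": time; "q": joint angles; "dq": joint speeds; "joint_efforts": joint torques, N m; "eef_pos": TCP position; "eef_rot": TCP orientation; "wrist_force": force on the tool from outside, world axes, zero at the start; "torque": the same for the moment, N m; "opening": opening from 0.0 (shut) to 1.0 (fully open).
Only numpy, scipy, OpenCV 4.12 (cv2) and the standard library are available. Lean on these libraries where they do the work, as an engineer would, in place of code of your own. Each camera call takes 0.05 s, during which the arm holds its last target. There are 200 camera calls.

## Working session

There is one attempt and no reset: what is moved stays moved. The work goes in short steps, Python scripts to look and compute and a tool call to move; the robot and the scene stay as the last step left them, time stands still between calls to the robot, and variables do not carry over. Pictures are saved under pics/ and viewed, on a budget of 14 in all, crops included, one or two more only if the job needs it, and the job is handed in when it is done.

Besides the shell and the picture viewer there is one more tool, called after "Emit:" as name(argument=value, ...) on one line, values as JSON. drive_tool: Moves the arm, as the interface text tells. Its arguments: {"type":"object","properties":{"increments":{"type":"array","items":{"type":"array"}},"claw":{"type":"number"}},"required":["increments"]}

```bash
mkdir -p pics; python3 - <<'E'
from bench import *
import cv2
for n in("scene","top"):
    cv2.imwrite(f"pics/{n}0.png",camera(n)); c=get_calibration(n); print(n,c)
print(get_obs())
E
```

```text
scene {'K': array([[599.71494296,   0.        , 318.28107014],
       [  0.        , 599.71494296, 238.83753052],
       [  0.        ,   0.        ,   1.        ]]), 'origin': array([ 1.49713755, -0.0304585 ,  1.00471224]), 'orientation': array([-0.28310936,  0.68292334,  0.62192039, -0.25822437])}
top {'K': array([[591.31354685,   0.        , 326.74013435],
       [  0.        , 591.31354685, 240.7143197 ],
       [  0.        ,   0.        ,   1.        ]]), 'origin': array([0.30747241, 0.03486134, 1.4651122 ]), 'orientation': array([ 0.07392632, -0.6968288 ,  0.70892617, -0.07992622])}
{'time_s': 0.1, 'q': array([ 9.64743893e-01,  1.81470280e-01,  1.60790827e+00, -2.71719354e-05,
        1.35382061e+00, -2.06288263e-01]), 'dq': array([ 0.00063729, -0.00033776, -0.00271556,  0.00059092,  0.00090062,
       -0.00012699]), 'joint_efforts': array([ 1.58758048e-03, -4.45875299e+01, -3.52242064e+01, -3.92236398e-04,
        3.99120647e-03, -1.61297834e-05]), 'eef_pos': array([0.22363736, 0.52947659, 0.40387192]), 'eef_rot': array([-3.05174786e-04,  1.98550824e-01,  9.80090264e-01, -7.43141890e-04]), 'wrist_force': array([-0.95992031, -0.11280793,  0.28253758]), 'torque': array([ 0.00995003,  0.02283684, -0.01539879]), 'opening': 1.0012007095342237}
```

View pics/top0.png

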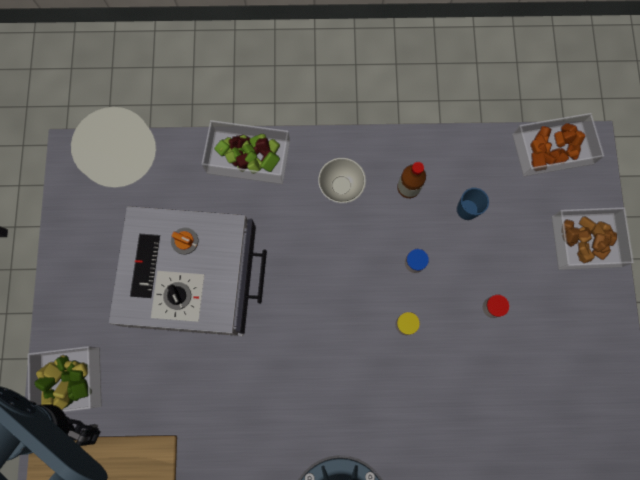

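View pics/scene0.png

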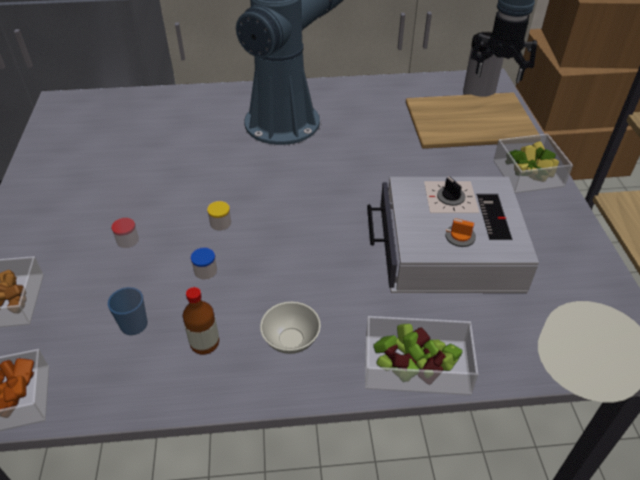

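```bash
cat > h.py <<'E'
from bench import *
import cv2, numpy as np
from scipy.spatial.transform import Rotation as R
def rot(q): return R.from_quat(np.array(q)[[1,2,3,0]]).as_matrix()
def ray(cal,uv,z):
    K,o,M=cal["K"],cal["origin"],rot(cal["orientation"])
    uv=np.atleast_2d(uv).astype(float)
    d=(M@np.linalg.inv(K)@np.c_[uv,np.ones(len(uv))].T).T
    return o+d*((z-o[2])/d[:,2])[:,None]
def proj(cal,p):
    p=np.atleast_2d(p); c=(p-cal["origin"])@rot(cal["orientation"]); c=c@cal["K"].T
    return c[:,:2]/c[:,2:]
def blobs(img,lo,hi,amin=20):
    m=cv2.inRange(cv2.cvtColor(img,cv2.COLOR_BGR2HSV),lo,hi)
    n,_,s,c=cv2.connectedComponentsWithStats(m)
    return [(c[i],s[i]) for i in range(1,n) if s[i][4]>=amin]
LID={"red":((0,150,100),(8,255,255)),"yellow":((22,150,100),(32,255,255)),"blue":((108,180,100),(125,255,255)),"green":((45,150,80),(75,255,255))}
def tool(dw,rotq=None):
    "world shift -> tool-normalised shift (1=250mm)"
    q=get_obs()["eef_rot"] if rotq is None else rotq
    return rot(q).T@np.array(dw)/.25
E
python3 - <<'E'
from h import *
for n in("top","scene"):
    im=cv2.imread(f"pics/{n}0.png"); c=get_calibration(n)
    for k,(lo,hi) in LID.items():
        for u,s in blobs(im,lo,hi): print(n,k,u.round(1),s[2:],ray(c,u,.05)[0].round(3))
c=get_calibration("top")
print("roof",ray(c,[[127,207],[246,214],[234,333],[110,323]],.1).round(3))
print("knobs foot",ray(c,[[184,241],[177,296]],.105).round(3))
print("handle",ray(c,[[263,252],[260,300]],.075).round(3))
print("mark,ptr",ray(c,[[139,262],[145,284]],.1).round(3))
print("bowl bottle cup",ray(c,[[342,180],[416,168],[474,200]],[.05]).round(3), ray(c,[[416,168]],.16))
w=get_calibration("wrist");o=get_obs();M=rot(o["eef_rot"]);print(M.round(3))
print("wrist cam in tool",M.T@(w["origin"]-o["eef_pos"]),(M.T@rot(w["orientation"])).round(3),w["K"])
E
```

```text
top red [417.6 167.1] [ 12  11 100] [ 0.807 -0.213  0.05 ]
top red [497.7 305.3] [ 22  22 370] [ 0.456 -0.387  0.05 ]
top yellow [407.9 323. ] [ 22  21 376] [ 0.417 -0.17   0.05 ]
top yellow [ 67.  364.1] [ 5  6 24] [0.336 0.632 0.05 ]
top yellow [ 49.4 372. ] [ 24  16 201] [0.318 0.672 0.05 ]
top yellow [ 79.7 368.6] [14 12 43] [0.325 0.602 0.05 ]
top yellow [ 61.9 388.1] [12 13 87] [0.281 0.64  0.05 ]
top yellow [ 46.  400.8] [ 9  7 40] [0.253 0.674 0.05 ]
top yellow [ 58.8 401.7] [13 13 94] [0.251 0.644 0.05 ]
top blue [417.4 259.3] [ 21  20 323] [ 0.571 -0.2    0.05 ]
scene red [193. 293.] [ 13  11 120] [ 0.678 -0.215  0.05 ]
scene yellow [217.9 209.1] [ 21  16 269] [ 0.423 -0.17   0.05 ]
scene blue [202.3 256.7] [ 23  17 304] [ 0.576 -0.2    0.05 ]
roof [[0.7   0.496 0.1  ]
 [0.678 0.212 0.1  ]
 [0.397 0.236 0.1  ]
 [0.425 0.52  0.1  ]]
knobs foot [[0.614 0.356 0.105]
 [0.484 0.368 0.105]]
handle [[0.59  0.173 0.075]
 [0.475 0.18  0.075]]
mark,ptr [[0.566 0.461 0.1  ]
 [0.514 0.444 0.1  ]]
bowl bottle cup [[ 0.776 -0.021  0.05 ]
 [ 0.805 -0.209  0.05 ]
 [ 0.719 -0.349  0.05 ]] [[ 0.76632292 -0.18964807  0.16      ]]
[[-0.921  0.389 -0.001]
 [ 0.389  0.921 -0.001]
 [ 0.    -0.002 -1.   ]]
wrist cam in tool [ 0.08320419 -0.00179862  0.03016136] [[-0.    -0.947 -0.321]
 [ 1.    -0.    -0.001]
 [ 0.001 -0.321  0.947]] [[402.46966943   0.         316.12105686]
 [  0.         402.46966943 244.6193058 ]
 [  0.           0.           1.        ]]
```

Emit:
drive_tool(increments=[[[-0.25,0,-0.05],0.11],[[-0.5,0,-0.1],0.22],[[-0.75,0,-0.15],0.33],[[-1,0,-0.18],0.44],[[-1,0,-0.18],0.55],[[-1,0,-0.18],0.66],[[-1,0,-0.18],0.77],[[-1,0,-0.18],0.8]])

```text
time_s: 1.1
eef_pos: [0.4541, 0.4322, 0.449]
eef_rot: [-0.0, 0.738, 0.675, -0.001]
wrist_force: [0.2, 0.2, 0.4]
opening: 0.999
```

Emit:
drive_tool(increments=[[[-0.07,0.2,0],0],[[-0.14,0.4,0],0],[[-0.14,0.4,0],0],[[-0.14,0.4,0],0],[[-0.14,0.4,0],0],[[-0.14,0.4,0],0],[[-0.14,0.4,0],0],[[-0.14,0.4,0],0]])

```text
time_s: 2.1
eef_pos: [0.5504, 0.3892, 0.4499]
eef_rot: [0.0, 0.737, 0.676, 0.0]
wrist_force: [0.4, 0.4, -0.2]
opening: 1.001
```

```bash
python3 - <<'E'
from h import *
import pickle
o=get_obs();c=get_calibration("wrist");im=camera("wrist");cv2.imwrite("pics/w1.png",im);pickle.dump((c,o),open("w1.pkl","wb"));print(o)
E
```

```text
{'time_s': 2.1, 'q': array([ 4.39828415e-01,  3.68424530e-01,  1.28333320e+00, -2.78985596e-05,
        1.48962144e+00,  5.24955543e-01]), 'dq': array([-0.00447113,  0.00552089, -0.00146657, -0.00097935,  0.00100607,
       -0.00105481]), 'joint_efforts': array([ 9.25187278e-02, -5.54549396e+01, -3.67403984e+01,  4.87241559e-03,
        2.31059581e-03,  6.94568098e-04]), 'eef_pos': array([0.5504192 , 0.38919776, 0.4498659 ]), 'eef_rot': array([4.51207447e-05, 7.36553490e-01, 6.76379290e-01, 9.77300527e-05]), 'wrist_force': array([ 0.42121889,  0.43575395, -0.17018258]), 'torque': array([0.00253042, 0.02426166, 0.00181186]), 'opening': 1.0008781023596887}
```

View pics/w1.png

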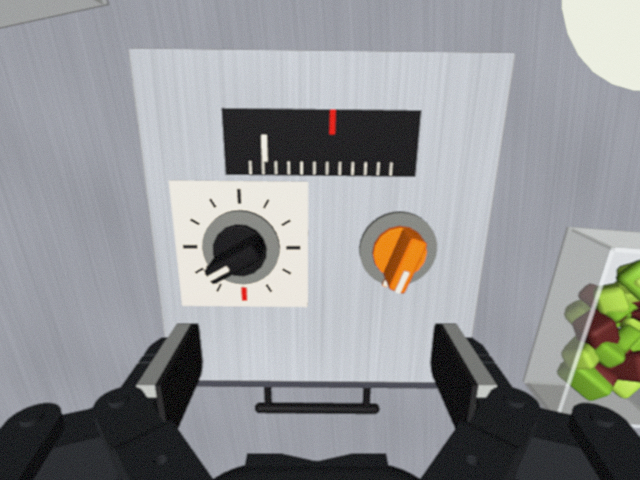

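```bash
cat >> h.py <<'E'
def warmer(heat,tim):
    y=(tim-heat)[:2]; y=y/np.linalg.norm(y); x=np.array([y[1],-y[0]]); return (heat+tim)[:2]/2,x,y
E
python3 - <<'E'
from h import *
import pickle
c,o=pickle.load(open("w1.pkl","rb")); im=cv2.imread("pics/w1.png")
hsv=cv2.cvtColor(im,cv2.COLOR_BGR2HSV)
# grey feet: low-sat mid-value
m=cv2.inRange(hsv,(0,0,90),(180,40,150)); n,l,s,ce=cv2.connectedComponentsWithStats(m)
g={}
for i in range(1,n):
    if s[i][4]>300 and s[i][0]>150 and s[i][0]+s[i][2]<470 and 180<s[i][1]<250:
        pts=np.argwhere(l==i)[:,::-1].astype(np.int32); e=cv2.minEnclosingCircle(pts); print(s[i],e); g["t" if e[0][0]<320 else "h"]=e[0]
H=ray(c,g["h"],.108)[0];T=ray(c,g["t"],.108)[0]
C,x,y=warmer(H,T);print("H",H,"T",T,"dist",np.linalg.norm(H-T),"C",C,"yawx",np.degrees(np.arctan2(x[1],x[0])))
def loc(uv,z): d=ray(c,uv,z)[:,:2]-C; return np.c_[d@x,d@y]
print("roof corners",loc([[131,49],[513,53],[484,382],[178,382]],.1).round(4))
# mark and pointer
for nm,lo,hi in(("red",(0,150,100),(8,255,255)),("wh",(0,0,150),(180,60,255))):
    mm=cv2.inRange(hsv,lo,hi); mm[:108]=0;mm[158:]=0;mm[:,:228]=0;mm[:,415:]=0
    p=np.argwhere(mm)[:,::-1]; 
    if len(p): print(nm,p.min(0),p.max(0),p.mean(0),loc(p.mean(0),.1),loc([[p[:,0].mean(),p[:,1].min()],[p[:,0].mean(),p[:,1].max()]],.1))
# bars: white line near knobs (z .144)
for nm,(cx,cy) in g.items():
    mm=cv2.inRange(hsv,(0,0,190),(180,60,255)); k=np.zeros_like(mm); cv2.circle(k,(int(cx),int(cy)+8),40 if nm=="h" else 34,255,-1); 
    n,l,s,ce=cv2.connectedComponentsWithStats(mm&k)
    for i in range(1,n):
        if s[i][4]>25:
            p=np.argwhere(l==i)[:,::-1].astype(np.float32); v=cv2.fitLine(p,cv2.DIST_L2,0,.01,.01).ravel()
            a=loc([v[2:]-8*v[:2],v[2:]+8*v[:2]],.144); d=a[1]-a[0]
            w=loc(ce[i],.144)[0]-(np.array([0,65e-3]) if nm=="t" else np.array([0,-65e-3]))
            print(nm,s[i],"line dir cw from -x deg",np.degrees(np.arctan2(d[1],-d[0])),"pos rel axis",w,np.degrees(np.arctan2(w[1],-w[0])))
print("handle",loc([[262,408],[374,408]],.075))
E
```

```text
[ 203  210   77   74 2017] ((239.71609497070312, 249.99575805664062), 40.06725311279297)
[ 359  211   77   72 1890] ((397.2441711425781, 247.48837280273438), 38.50946807861328)
H [0.61325919 0.35639235 0.108     ] T [0.4842454  0.36527561 0.108     ] dist 0.12931926132142058 C [0.54875229 0.36083398] yawx 86.06110928560894
roof corners [[ 0.1519  0.1326]
 [ 0.1446 -0.1428]
 [-0.1395 -0.1551]
 [-0.1346  0.1352]]
red [329 110] [336 134] [332.0797546  121.93865031] [[ 0.09917278 -0.01193456]] [[ 0.10778085 -0.01196961]
 [ 0.09031506 -0.01189849]]
wh [261 108] [414 157] [316.8358209  124.60298507] [[ 0.0974257  -0.00031579]] [[ 1.09400652e-01 -5.10504159e-04]
 [ 7.31590706e-02  7.87827330e-05]]
t [211 267  18  12  93] line dir cw from -x deg -117.6600981509728 pos rel axis [-0.00465802  0.00872228] 61.896147046175315
t [218 276  50  16 264] line dir cw from -x deg -92.65251321723366 pos rel axis [-0.01504909 -0.0057771 ] -21.000988898884664
h [357 254  80  42 704] line dir cw from -x deg -88.45538086890343 pos rel axis [-0.01409516  0.00605631] 23.25189075236284
handle [[-0.18769082  0.06182329]
 [-0.18967991 -0.05568594]]
```

```bash
python3 - <<'E'
from h import *
import pickle
c,o=pickle.load(open("w1.pkl","rb")); im=cv2.imread("pics/w1.png"); hsv=cv2.cvtColor(im,cv2.COLOR_BGR2HSV)
H=ray(c,(397,248.8),.106)[0];T=ray(c,(241,248.5),.106)[0]
C,x,y=warmer(H,T); yaw=np.radians(84.9); x=np.array([np.cos(yaw),np.sin(yaw)]);y=np.array([-x[1],x[0]])
print(H,T,C,"dist",np.linalg.norm(H-T))
def loc(uv,z): d=ray(c,uv,z)[:,:2]-C; return np.c_[d@x,d@y]
print("roof",loc([[131,49],[513,53],[484,382],[178,382]],.1).round(4))
print("handle",loc([[262,408],[374,408]],.075))
print("mark tip",loc([332.3,134.5],.1),"ptr tip",loc([264.3,134.5],.1))
m=cv2.inRange(hsv,(0,0,150),(180,60,255))[128:163,250:280]; p=np.argwhere(m)[:,::-1]+[250,128]; print(p.min(0),p.max(0)); p=p[p[:,1]<155]; print("ptr mean u by row",[(r,p[p[:,1]==r][:,0].mean()) for r in range(135,155,4)], "red u",[ (r,np.flatnonzero(cv2.inRange(hsv,(0,150,80),(8,255,255))[r,300:360]).mean()+300) for r in (115,122,130,133)])
cr=im[215:305,345:445]; 
om=cv2.inRange(hsv,(8,150,215),(25,255,255)); om[:200]=0; n,l,s,ce=cv2.connectedComponentsWithStats(om); i=1+s[1:,4].argmax(); print("orange bright",s[i])
r=cv2.minAreaRect(np.argwhere(l==i)[:,::-1].astype(np.int32)); b=cv2.boxPoints(r); print(r); a=loc(b,.144); print(a.round(4)); 
for k in range(4):
  d=a[(k+1)%4]-a[k]; print(np.linalg.norm(d).round(4),np.degrees(np.arctan2(d[1],-d[0])).round(1))
cv2.imwrite("pics/crop1.png",cv2.resize(np.hstack([im[200:310,345:455],im[200:310,185:295]]),None,fx=3.6,fy=3.6))
E
```

```text
[0.61340029 0.3545306  0.106     ] [0.4850319  0.36581142 0.106     ] [0.5492161  0.36017101] dist 0.1288631072518446
roof [[ 0.1498  0.1362]
 [ 0.1481 -0.1393]
 [-0.1357 -0.1574]
 [-0.1367  0.133 ]]
handle [[-0.18828594  0.05852817]
 [-0.18789343 -0.05899724]]
mark tip [[ 0.09078661 -0.00972008]] ptr tip [[0.09060766 0.04247589]]
[250 134] [276 162]
ptr mean u by row [(135, np.float64(263.5)), (139, np.float64(263.5)), (143, np.float64(263.5)), (147, np.float64(263.5)), (151, np.float64(264.0))] red u [(115, np.float64(332.0)), (122, np.float64(332.5)), (130, np.float64(331.5)), (133, np.float64(332.0))]
orange bright [390 239  36  54 810]
((409.6643981933594, 266.4383544921875), (20.772907257080078, 55.6978759765625), 24.443954467773438)
[[-0.0174 -0.0521]
 [ 0.0226 -0.0663]
 [ 0.0161 -0.0805]
 [-0.0245 -0.0669]]
0.0424 -160.6
0.0156 -65.5
0.0428 18.5
0.0164 115.6
```

View pics/crop1.png

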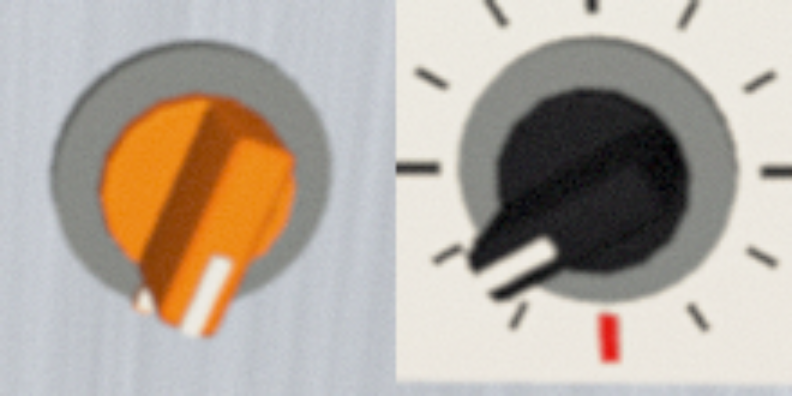

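Emit:
drive_tool(increments=[[[-0.06,0.13,0],0.1],[[-0.117,0.265,0.1],0.222],[[-0.117,0.265,0.2],0.222],[[-0.117,0.265,0.35],0.222],[[-0.117,0.265,0.5],0.222],[[-0.117,0.265,0.6],0.222],[[-0.117,0.265,0.628],0.222],[[-0.117,0.265,0.628],0.222]])

```text
time_s: 3.15
eef_pos: [0.6144, 0.3542, 0.2929]
eef_rot: [0.0, 0.843, 0.538, 0.0]
wrist_force: [0.5, -0.0, 0.2]
opening: 1.0
```

Emit:
drive_tool(increments=[[[0,0,0],0],[[0,0,0],0],[[0,0,0],0],[[0,0,0],0],[[0,0,0],0],[[0,0,0],0],[[0,0,0],0],[[0,0,0],0]], claw=1)

```text
time_s: 4.15
eef_pos: [0.6145, 0.354, 0.2933]
eef_rot: [0.0, 0.843, 0.538, 0.0]
wrist_force: [1.3, -2.7, 4.6]
opening: 0.15
```

Emit:
drive_tool(increments=[[[0,0,0],0.06],[[0,0,0],0.12],[[0,0,0],0.18],[[0,0,0],0.24],[[0,0,0],0.3],[[0,0,0],0.36],[[0,0,0],0.42],[[0,0,0],0.48]])

```text
time_s: 5.15
eef_pos: [0.614, 0.3546, 0.2933]
eef_rot: [-0.0, 0.982, 0.189, 0.0]
wrist_force: [-0.8, 0.2, 5.4]
opening: 0.151
```

Emit:
drive_tool(increments=[[[0,0,0],0.08],[[0,0,0],0.16],[[0,0,0],0.24],[[0,0,0],0.32],[[0,0,0],0.4],[[0,0,0],0.45],[[0,0,0],0.473],[[0,0,0],0.473]])

```text
time_s: 6.15
eef_pos: [0.6139, 0.3554, 0.2933]
eef_rot: [-0.001, 0.984, -0.179, 0.0]
wrist_force: [-0.5, 4.9, 5.1]
opening: 0.154
```

```bash
cat >> h.py <<'E'
def wl(c,uv,z=.1):
    C=np.array([.5492,.3602]);a=np.radians(84.9);x=np.array([np.cos(a),np.sin(a)]);y=np.array([-x[1],x[0]])
    d=ray(c,uv,z)[:,:2]-C; return np.c_[d@x,d@y]
E
python3 - <<'E'
from h import *
for n in ("wrist","top","scene"):
    im=camera(n); cv2.imwrite(f"pics/{n}2.png",im)
print(get_obs()["eef_rot"])
im=cv2.imread("pics/top2.png"); c=get_calibration("top")
print(proj(c,[[.5492+.09*.089,.3602+.09*.996,.1]]))
cv2.imwrite("pics/c2.png",cv2.resize(np.hstack([cv2.imread("pics/wrist2.png")]),None,fx=1,fy=1))
E
```

```text
[-1.34426025e-03  9.83900538e-01 -1.78711844e-01  4.02109335e-05]
[[143.52394234 265.61995327]]
```

View pics/wrist2.png

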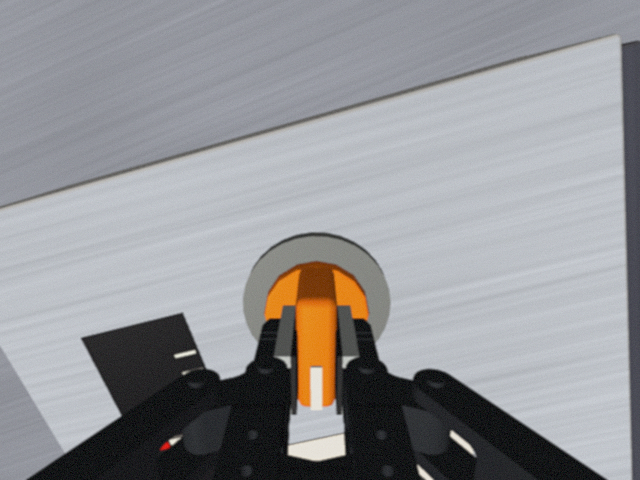

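Emit:
drive_tool(increments=[[[0,0,0],0],[[0,0,0],0],[[0,0,0],0],[[0,0,-0.2],0],[[0,0,-0.4],0],[[-0.1,-0.1,-0.62],0],[[-0.23,-0.17,-0.62],-0.1],[[-0.23,-0.17,-0.62],-0.17]], claw=0)

```text
time_s: 7.3
eef_pos: [0.5736, 0.4164, 0.4492]
eef_rot: [-0.001, 0.999, -0.043, 0.001]
wrist_force: [0.0, -0.1, -0.4]
opening: 0.998
```

```bash
python3 - <<'E'
from h import *
import pickle
print(get_obs()["eef_pos"])
c=get_calibration("wrist");im=camera("wrist");cv2.imwrite("pics/w3.png",im);pickle.dump(c,open("w3.pkl","wb"))
hsv=cv2.cvtColor(im,cv2.COLOR_BGR2HSV)
P=np.array([.5492,.3602]);a=np.radians(84.9);x=np.array([np.cos(a),np.sin(a)]);y=np.array([-x[1],x[0]])
q=lambda lx,ly:np.r_[P+lx*x+ly*y,.1]
# rectify scale patch 0.5mm/px: local x .06..12, y -.08...08
src=proj(c,[q(.12,.08),q(.12,-.08),q(.06,-.08)]).astype(np.float32); M=cv2.getAffineTransform(src,np.float32([[0,0],[640,0],[640,240]]))
s=cv2.warpAffine(im,M,(640,240)); cv2.imwrite("pics/s3.png",s)
E
```

```text
[0.57363489 0.41637313 0.44918845]
```

View pics/s3.png

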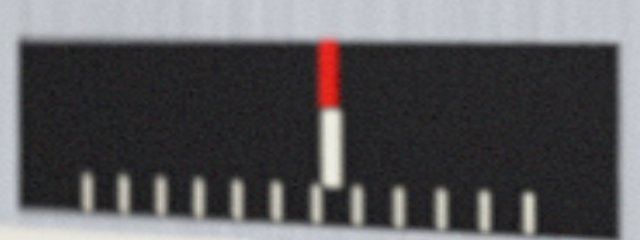

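Emit:
drive_tool(increments=[[[0,0.25,0],0],[[-0.04,0.5,0],0],[[-0.08,0.75,0],0],[[-0.08,0.984,0],0],[[-0.08,0.984,0.2],0],[[-0.08,0.984,0.4],0],[[-0.08,0.984,0.5],0],[[-0.08,0.984,0.5],0]], claw=0.73)

```text
time_s: 8.35
eef_pos: [0.5317, 0.1705, 0.3202]
eef_rot: [0.0, 0.999, -0.048, -0.003]
wrist_force: [-0.4, 0.5, 0.3]
opening: 0.272
```

```bash
python3 - <<'E'
from h import *
o=get_obs();print(o["eef_pos"],o["opening"]);c=get_calibration("wrist");im=camera("wrist");cv2.imwrite("pics/w4.png",im)
print(proj(c,[[.5325,.173,.081]]))
E
```

```text
[0.53167009 0.17048956 0.32021648] 0.2721863272646701
[[307.8383989  259.68217102]]
```

View pics/w4.png

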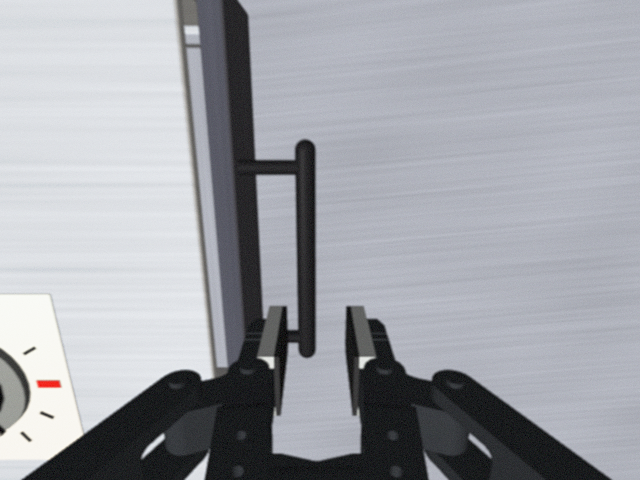

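Emit:
drive_tool(increments=[[[0,-0.012,0.1],0],[[0,-0.012,0.2],0],[[0,-0.012,0.3],0],[[0,-0.012,0.361],0],[[0,-0.012,0.361],0],[[0,-0.012,0.361],0],[[0,-0.012,0.361],0],[[0,-0.012,0.361],0]])

```text
time_s: 9.4
eef_pos: [0.5331, 0.1742, 0.2332]
eef_rot: [-0.0, 0.999, -0.047, 0.001]
wrist_force: [-0.8, 0.6, 0.5]
opening: 0.268
```

Emit:
drive_tool(increments=[[[0,0,0],0],[[0,0,0],0],[[0,0,0],0],[[0,0,0],0],[[0,0,0],0],[[0,0,0],0],[[0,0,0],0],[[0,0,0],0]], claw=1)

```text
time_s: 10.4
eef_pos: [0.533, 0.1742, 0.233]
eef_rot: [-0.0, 0.999, -0.047, 0.0]
wrist_force: [-2.6, 0.4, 5.5]
opening: 0.107
```

Emit:
drive_tool(increments=[[[0,0.06,0],0],[[0,0.16,0],0],[[0,0.27,0],0],[[0,0.38,0],0],[[0,0.49,0],0],[[0.004,0.6,0],0],[[0.004,0.68,0],0],[[0.004,0.72,0],0]])

```text
time_s: 11.4
eef_pos: [0.5162, -0.0062, 0.2329]
eef_rot: [-0.0, 0.999, -0.047, -0.001]
wrist_force: [-6.3, 2.4, 11.1]
opening: 0.103
```

Emit:
drive_tool(increments=[[[0,0.004,0],0],[[0,0.008,0],0],[[0,0.012,0],0],[[0,0.016,0],0],[[0,0.02,0],0],[[0,0.024,0],0],[[0,0.024,0],0],[[0,0.024,0],0]])

```text
time_s: 12.4
eef_pos: [0.5159, -0.0096, 0.2329]
eef_rot: [-0.002, 0.999, -0.047, -0.001]
wrist_force: [-4.1, 12.0, 12.3]
opening: 0.102
```

Emit:
drive_tool(increments=[[[0,0,0],0],[[0,0,0],0],[[0,0,0],0],[[0,0,0],0],[[0,0,-0.1],0],[[0,0,-0.3],0],[[0,0,-0.55],0],[[0,0,-0.86],0]], claw=0.73)

```text
time_s: 13.4
eef_pos: [0.5161, -0.0112, 0.4342]
eef_rot: [0.0, 0.999, -0.047, -0.0]
wrist_force: [1.1, -0.3, 0.0]
opening: 0.27
```

Emit:
drive_tool(increments=[[[-0.04,0.25,0],0],[[-0.08,0.5,0],0],[[-0.12,0.75,0],0],[[-0.17,0.98,0],0],[[-0.17,0.98,0],0],[[-0.17,0.98,0],0],[[-0.17,0.98,0],0],[[-0.17,0.98,0],0]], claw=0)

```text
time_s: 14.4
eef_pos: [0.4518, -0.2498, 0.4325]
eef_rot: [-0.0, 0.999, -0.046, 0.0]
wrist_force: [-0.7, -0.6, -0.1]
opening: 0.995
```

```bash
cat > tubs.py <<'E'
from h import *
import sys
k=sys.argv[1]
o=get_obs();print(o["eef_pos"].round(4),"toolx az",np.degrees(2*np.arctan2(o["eef_rot"][2],o["eef_rot"][1])).round(2))
for n in("wrist","top"):
    c=get_calibration(n);im=camera(n);cv2.imwrite(f"pics/{n}_{k}.png",im)
    for q,(lo,hi) in LID.items():
        for u,s in blobs(im,lo,hi,80):
            p=ray(c,u,.05)[0]
            if p[1]<.3 and p[0]<.7: print(n,q,u.round(0),s[2:],p.round(4),"at tray z",ray(c,u,.067)[0].round(4))
E
python3 tubs.py 5
```

```text
[ 0.4518 -0.2498  0.4325] toolx az -5.23
wrist red [471. 186.] [  61   59 2781] [ 0.456  -0.3893  0.05  ] at tray z [ 0.4597 -0.383   0.067 ]
wrist yellow [235. 248.] [  57   54 2409] [ 0.418  -0.1732  0.05  ] at tray z [ 0.4235 -0.1774  0.067 ]
wrist blue [242.  65.] [  64   70 3452] [ 0.5711 -0.2033  0.05  ] at tray z [ 0.5692 -0.206   0.067 ]
top red [498. 310.] [ 21  14 193] [ 0.4453 -0.3876  0.05  ] at tray z [ 0.4436 -0.3826  0.067 ]
top yellow [406. 321.] [ 20  21 264] [ 0.4213 -0.1644  0.05  ] at tray z [ 0.4199 -0.162   0.067 ]
top blue [417. 259.] [ 21  20 322] [ 0.5707 -0.2     0.05  ] at tray z [ 0.5675 -0.1971  0.067 ]
```

View pics/top_5.png

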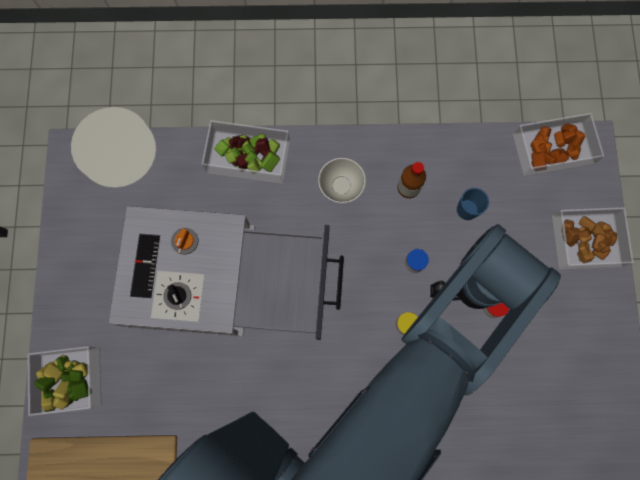

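Emit:
drive_tool(increments=[[[-0.08,-0.15,0],0],[[-0.159,-0.298,0.15],0],[[-0.159,-0.298,0.35],0],[[-0.159,-0.298,0.55],0],[[-0.159,-0.298,0.75],0],[[-0.159,-0.298,0.9],0],[[-0.159,-0.298,0.978],0],[[-0.159,-0.298,0.978],0]])

```text
time_s: 15.5
eef_pos: [0.4181, -0.1724, 0.1866]
eef_rot: [-0.001, 0.999, -0.046, -0.001]
wrist_force: [0.1, -0.8, 1.1]
opening: 0.997
```

Emit:
drive_tool(increments=[[[0,0,0],0],[[0,0,0],0],[[0,0,0],0],[[0,0,0],0],[[0,0,0],0],[[0,0,0],0],[[0,0,0],0],[[0,0,0],0]], claw=1)

```text
time_s: 16.5
eef_pos: [0.4194, -0.1736, 0.1895]
eef_rot: [0.001, 0.999, -0.047, 0.001]
wrist_force: [-0.7, 1.4, 6.0]
opening: 0.591
```

Emit:
drive_tool(increments=[[[0,0,-0.15],0],[[0,0,-0.35],0],[[0,0,-0.52],0],[[0,-0.15,-0.52],0],[[0,-0.35,-0.52],0],[[0.02,-0.55,-0.52],0],[[0.02,-0.78,-0.52],0],[[0.02,-1,-0.52],0]])

```text
time_s: 17.5
eef_pos: [0.4469, 0.077, 0.3189]
eef_rot: [0.0, 0.999, -0.047, 0.001]
wrist_force: [1.1, -0.9, -1.4]
opening: 0.59
```

Emit:
drive_tool(increments=[[[0,-0.15,0],0],[[0,-0.215,0],0],[[0,-0.215,0],0],[[0,-0.215,0.12],0],[[0,-0.215,0.25],0],[[0,-0.215,0.36],0],[[0,-0.215,0.43],0],[[0,-0.215,0.444],0]])

```text
time_s: 18.5
eef_pos: [0.4514, 0.1273, 0.2065]
eef_rot: [0.0, 0.999, -0.048, -0.002]
wrist_force: [-12.4, -0.4, 24.4]
opening: 0.595
```

Emit:
drive_tool(increments=[[[0,0,0],0],[[0,0,0],0],[[0,0,0],0],[[0,0,-0.1],0],[[0,0,-0.3],0],[[0,0,-0.5],0],[[0,0,-0.7],0],[[0,0,-0.9],0]], claw=0.1)

```text
time_s: 19.5
eef_pos: [0.4516, 0.1287, 0.434]
eef_rot: [-0.0, 0.999, -0.047, 0.0]
wrist_force: [0.2, 0.1, -0.3]
opening: 0.902
```

Emit:
drive_tool(increments=[[[0.1,0.25,0],0],[[0.2,0.5,0],0],[[0.3,0.75,0],0],[[0.3,1,0],0],[[0.3,1,0],0],[[0.3,1,0],0],[[0.3,1,0],0],[[0.3,1,0],0]], claw=0)

```text
time_s: 20.5
eef_pos: [0.5034, -0.1256, 0.4321]
eef_rot: [-0.0, 0.999, -0.046, 0.0]
wrist_force: [-0.2, 0.6, 0.1]
opening: 1.0
```

```bash
python3 tubs.py 6
```

```text
[ 0.5034 -0.1256  0.4321] toolx az -5.23
wrist red [606. 229.] [  63   55 2645] [ 0.4563 -0.3884  0.05  ] at tray z [ 0.4625 -0.3761  0.067 ]
wrist yellow [ 48. 291.] [  62   53 2557] [0.4425 0.1364 0.05  ] at tray z [0.4493 0.1233 0.067 ]
wrist blue [402. 118.] [  62   65 1334] [ 0.5698 -0.2059  0.05  ] at tray z [ 0.5706 -0.2024  0.067 ]
wrist blue [382. 106.] [ 20  23 119] [ 0.581  -0.1895  0.05  ] at tray z [ 0.5811 -0.1869  0.067 ]
top red [498. 305.] [ 22  22 369] [ 0.4554 -0.3869  0.05  ] at tray z [ 0.4536 -0.3818  0.067 ]
top yellow [283. 312.] [ 22  22 384] [0.4492 0.1285 0.05  ] at tray z [0.4475 0.1274 0.067 ]
```

View pics/wrist_6.png

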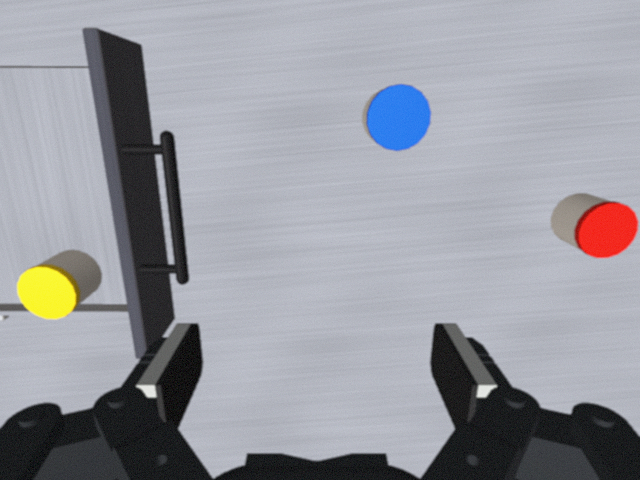

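Emit:
drive_tool(increments=[[[0.15,0.14,0],0],[[0.297,0.28,0.15],0],[[0.297,0.28,0.35],0],[[0.297,0.28,0.55],0],[[0.297,0.28,0.75],0],[[0.297,0.28,0.9],0],[[0.297,0.28,0.976],0],[[0.297,0.28,0.976],0]])

```text
time_s: 21.6
eef_pos: [0.5705, -0.2032, 0.187]
eef_rot: [-0.001, 0.999, -0.046, -0.001]
wrist_force: [-0.0, 0.2, -0.1]
opening: 1.0
```

Emit:
drive_tool(increments=[[[0,0,0],0],[[0,0,0],0],[[0,0,0],0],[[0,0,0],0],[[0,0,0],0],[[0,0,0],0],[[0,0,0],0],[[0,0,0],0]], claw=1)

```text
time_s: 22.6
eef_pos: [0.5717, -0.2043, 0.1903]
eef_rot: [0.001, 0.999, -0.047, 0.002]
wrist_force: [-0.0, -0.2, 6.8]
opening: 0.592
```

Emit:
drive_tool(increments=[[[0,0,-0.15],0],[[0,0,-0.35],0],[[0,0,-0.52],0],[[0,-0.15,-0.52],0],[[0,-0.35,-0.52],0],[[0,-0.55,-0.52],0],[[0,-0.78,-0.52],0],[[0,-1,-0.52],0]])

```text
time_s: 23.6
eef_pos: [0.5939, 0.0468, 0.3186]
eef_rot: [0.0, 0.999, -0.047, 0.001]
wrist_force: [1.1, -0.1, -1.7]
opening: 0.592
```

Emit:
drive_tool(increments=[[[0,-0.15,0],0],[[0,-0.286,0],0],[[0,-0.286,0],0],[[0,-0.286,0.12],0],[[0,-0.286,0.25],0],[[0,-0.286,0.36],0],[[0,-0.286,0.42],0],[[0,-0.286,0.434],0]])

```text
time_s: 24.6
eef_pos: [0.6005, 0.1157, 0.2088]
eef_rot: [0.0, 0.999, -0.047, -0.001]
wrist_force: [-0.3, -0.2, -1.2]
opening: 0.595
```

Emit:
drive_tool(increments=[[[0,0,0],0],[[0,0,0],0],[[0,0,0],0],[[0,0,-0.1],0],[[0,0,-0.3],0],[[0,0,-0.5],0],[[0,0,-0.7],0],[[0,0,-0.9],0]], claw=0.1)

```text
time_s: 25.6
eef_pos: [0.6004, 0.1164, 0.4368]
eef_rot: [-0.0, 0.999, -0.047, 0.001]
wrist_force: [-0.3, 0.5, 0.7]
opening: 0.899
```

Emit:
drive_tool(increments=[[[0,0.25,0],0],[[-0.1,0.5,0],0],[[-0.2,0.75,0],0],[[-0.3,1,0],0],[[-0.3,1,0],0],[[-0.3,1,0],0],[[-0.3,1,0],0],[[-0.3,1,0],0]], claw=0)

```text
time_s: 26.6
eef_pos: [0.5033, -0.1243, 0.4344]
eef_rot: [-0.0, 0.999, -0.046, -0.0]
wrist_force: [0.0, -0.2, 0.8]
opening: 1.0
```

```bash
python3 tubs.py 7
```

```text
[ 0.5033 -0.1243  0.4344] toolx az -5.23
wrist red [606. 228.] [  62   55 2619] [ 0.4562 -0.3884  0.05  ] at tray z [ 0.4624 -0.3762  0.067 ]
wrist yellow [ 51. 290.] [  62   53 2528] [0.4424 0.1363 0.05  ] at tray z [0.4492 0.1234 0.067 ]
wrist blue [ 29. 114.] [ 42  67 313] [0.6016 0.1064 0.05  ] at tray z [0.6007 0.0949 0.067 ]
top red [498. 305.] [ 22  22 369] [ 0.4555 -0.387   0.05  ] at tray z [ 0.4537 -0.3819  0.067 ]
top yellow [283. 312.] [ 22  22 384] [0.4492 0.1285 0.05  ] at tray z [0.4475 0.1274 0.067 ]
top blue [287. 249.] [ 21  21 330] [0.602  0.1167 0.05  ] at tray z [0.5985 0.1157 0.067 ]
```

Emit:
drive_tool(increments=[[[-0.02,0.25,0],0],[[-0.05,0.5,0],0],[[-0.093,0.75,0],0],[[-0.093,1,0],0],[[-0.093,1,0],0],[[-0.093,1,0.1],0],[[-0.093,1,0.2],0],[[-0.093,1,0.3],0]])

```text
time_s: 27.7
eef_pos: [0.4569, -0.371, 0.3586]
eef_rot: [-0.0, 0.999, -0.046, 0.0]
wrist_force: [-0.0, -0.3, -0.2]
opening: 1.0
```

Emit:
drive_tool(increments=[[[0,0.068,0],0],[[0,0.068,0.15],0],[[0,0.068,0.35],0],[[0,0.068,0.5],0],[[0,0.068,0.6],0],[[0,0.068,0.67],0],[[0,0.068,0.685],0],[[0,0.068,0.685],0]])

```text
time_s: 28.7
eef_pos: [0.455, -0.3898, 0.1891]
eef_rot: [0.001, 0.999, -0.047, 0.0]
wrist_force: [0.7, 0.6, 0.2]
opening: 0.999
```

Emit:
drive_tool(increments=[[[0,0,0],0],[[0,0,0],0],[[0,0,0],0],[[0,0,0],0],[[0,0,0],0],[[0,0,0],0],[[0,0,0],0],[[0,0,0],0]], claw=1)

```text
time_s: 29.7
eef_pos: [0.4551, -0.3898, 0.1895]
eef_rot: [0.001, 0.999, -0.047, 0.001]
wrist_force: [-0.2, 1.0, 6.3]
opening: 0.595
```

Emit:
drive_tool(increments=[[[0,0,-0.15],0],[[0,0,-0.35],0],[[0,0,-0.52],0],[[0,-0.15,-0.52],0],[[0,-0.35,-0.52],0],[[0,-0.55,-0.52],0],[[0,-0.78,-0.52],0],[[0,-1,-0.52],0]])

```text
time_s: 30.7
eef_pos: [0.4776, -0.1385, 0.3181]
eef_rot: [-0.0, 0.999, -0.047, -0.0]
wrist_force: [0.4, -0.2, -1.1]
opening: 0.595
```

Emit:
drive_tool(increments=[[[0,-0.15,0],0],[[0.03,-0.35,0],0],[[0.06,-0.55,0],0],[[0.096,-0.75,0],0],[[0.096,-0.9,0],0],[[0.096,-1,0],0],[[0.096,-1,0],0],[[0.096,-1,0],0]])

```text
time_s: 31.7
eef_pos: [0.525, 0.1059, 0.318]
eef_rot: [0.0, 0.999, -0.047, -0.0]
wrist_force: [-0.4, -0.4, -0.2]
opening: 0.592
```

Emit:
drive_tool(increments=[[[0,-0.03,0],0],[[0,-0.062,0],0],[[0,-0.062,0.05],0],[[0,-0.062,0.15],0],[[0,-0.062,0.27],0],[[0,-0.062,0.37],0],[[0,-0.062,0.42],0],[[0,-0.062,0.434],0]])

```text
time_s: 32.7
eef_pos: [0.5264, 0.1216, 0.2087]
eef_rot: [0.0, 0.999, -0.047, -0.001]
wrist_force: [0.6, 0.0, -1.2]
opening: 0.591
```

Emit:
drive_tool(increments=[[[0,0,0],0],[[0,0,0],0],[[0,0,0],0],[[0,0,-0.1],0],[[0,0,-0.3],0],[[0,0,-0.5],0],[[0,0,-0.7],0],[[0,0,-0.9],0]], claw=0.1)

```text
time_s: 33.7
eef_pos: [0.5263, 0.1217, 0.437]
eef_rot: [-0.0, 0.999, -0.047, 0.001]
wrist_force: [1.9, -0.2, -0.3]
opening: 0.898
```

Emit:
drive_tool(increments=[[[0,0.1,0],0],[[0,0.25,0],0],[[0,0.4,0],0],[[0,0.53,0],0],[[0,0.53,0],0],[[0,0.53,0],0],[[0,0.53,0],0],[[0,0.53,0],0]], claw=0.73)

```text
time_s: 34.7
eef_pos: [0.5143, -0.0094, 0.4347]
eef_rot: [-0.0, 0.999, -0.046, -0.0]
wrist_force: [-0.8, 0.3, -0.3]
opening: 0.267
```

```bash
python3 tubs.py 8; python3 - <<'E'
from h import *
print(proj(get_calibration("wrist"),[[.5155,-.0105,.081]]))
E
```

```text
[ 0.5143 -0.0094  0.4347] toolx az -5.28
wrist red [164. 208.] [  62   60 2888] [0.5234 0.1256 0.05  ] at tray z [0.5268 0.1186 0.067 ]
wrist yellow [176. 290.] [  59   53 2420] [0.4418 0.1317 0.05  ] at tray z [0.4492 0.1245 0.067 ]
wrist blue [169. 112.] [ 60  67 425] [0.6037 0.1043 0.05  ] at tray z [0.6033 0.0984 0.067 ]
top red [285. 279.] [ 21  21 351] [0.5282 0.1235 0.05  ] at tray z [0.5256 0.1224 0.067 ]
top yellow [280. 311.] [ 17  22 263] [0.4511 0.1354 0.05  ] at tray z [0.4494 0.1342 0.067 ]
top blue [287. 249.] [ 21  21 330] [0.6019 0.1167 0.05  ] at tray z [0.5984 0.1157 0.067 ]
[[314.84004744 210.89639052]]
```

View pics/wrist_8.png

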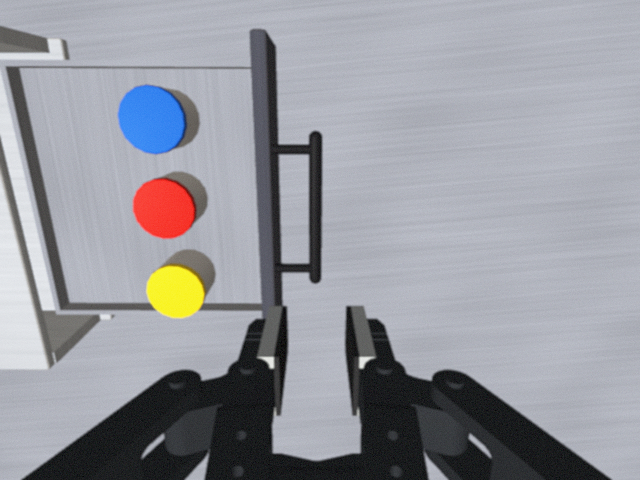

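Emit:
drive_tool(increments=[[[0.004,0.004,0.2],0],[[0.004,0.004,0.4],0],[[0.004,0.004,0.55],0],[[0.004,0.004,0.68],0],[[0.004,0.004,0.77],0],[[0.004,0.004,0.807],0],[[0.004,0.004,0.807],0],[[0.004,0.004,0.807],0]])

```text
time_s: 35.8
eef_pos: [0.5158, -0.0114, 0.234]
eef_rot: [0.0, 0.999, -0.047, 0.001]
wrist_force: [-0.6, -0.5, 0.1]
opening: 0.272
```

Emit:
drive_tool(increments=[[[0,0,0],0],[[0,0,0],0],[[0,0,0],0],[[0,0,0],0],[[0,0,0],0],[[0,0,0],0],[[0,0,0],0],[[0,0,0],0]], claw=1)

```text
time_s: 36.8
eef_pos: [0.5158, -0.0096, 0.2343]
eef_rot: [-0.002, 0.999, -0.047, 0.001]
wrist_force: [1.6, 11.7, 3.9]
opening: 0.102
```

Emit:
drive_tool(increments=[[[0,-0.02,0],0],[[0,-0.05,0],0],[[0,-0.09,0],0],[[0,-0.13,0],0],[[0,-0.17,0],0],[[0,-0.21,0],0],[[0,-0.25,0],0],[[0,-0.29,0],0]])

```text
time_s: 37.8
eef_pos: [0.5226, 0.0608, 0.2343]
eef_rot: [0.001, 0.999, -0.047, 0.001]
wrist_force: [-0.8, -2.8, 6.5]
opening: 0.104
```

Emit:
drive_tool(increments=[[[0,-0.04,0],0],[[0,-0.1,0],0],[[0,-0.17,0],0],[[0,-0.24,0],0],[[0,-0.31,0],0],[[0,-0.37,0],0],[[0,-0.41,0],0],[[0,-0.43,0],0]])

```text
time_s: 38.8
eef_pos: [0.5328, 0.1683, 0.2343]
eef_rot: [0.0, 0.999, -0.046, 0.001]
wrist_force: [-0.2, -1.4, 6.1]
opening: 0.101
```

Emit:
drive_tool(increments=[[[0,-0.008,0],0],[[0,-0.016,0],0],[[0,-0.024,0],0],[[0,-0.032,0],0],[[0,-0.04,0],0],[[0,-0.046,0],0],[[0,-0.05,0],0],[[0,-0.054,0],0]])

```text
time_s: 39.8
eef_pos: [0.5341, 0.1807, 0.2343]
eef_rot: [0.001, 0.999, -0.047, 0.001]
wrist_force: [-0.5, -7.6, 8.1]
opening: 0.099
```

Emit:
drive_tool(increments=[[[0,-0.004,0],0],[[0,-0.008,0],0],[[0,-0.01,0],0],[[0,-0.01,0],0],[[0,-0.01,0],0],[[0,-0.01,0],0],[[0,-0.01,0],0],[[0,-0.01,0],0]])

```text
time_s: 40.8
eef_pos: [0.5343, 0.1814, 0.2343]
eef_rot: [0.003, 0.999, -0.047, 0.001]
wrist_force: [-1.7, -15.4, 10.3]
opening: 0.101
```

Emit:
drive_tool(increments=[[[0,0.004,0],0],[[0,0.004,0],0],[[0,0.004,0],0],[[0,0.004,-0.05],0],[[0,0.004,-0.2],0],[[0,0.004,-0.4],0],[[0,0.004,-0.6],0],[[0,0.004,-0.85],0]], claw=0.74)

```text
time_s: 41.8
eef_pos: [0.5327, 0.183, 0.4471]
eef_rot: [0.0, 0.999, -0.047, -0.001]
wrist_force: [0.4, 0.3, 0.2]
opening: 0.26
```

```bash
python3 tubs.py 9; python3 - <<'E'
from h import *
im=camera("wrist");c=get_calibration("wrist")
X=np.array([.0889,.996]);C=np.array([.5492,.3602])
print("closed handle/panel front top px",proj(c,[np.r_[C-.182*X,.081],np.r_[C-.147*X,.088]]))
E
```

```text
[0.5327 0.183  0.4471] toolx az -5.34
closed handle/panel front top px [[319.95165652 212.45685355]
 [278.93763928 214.5601641 ]]
```

View pics/wrist_9.png

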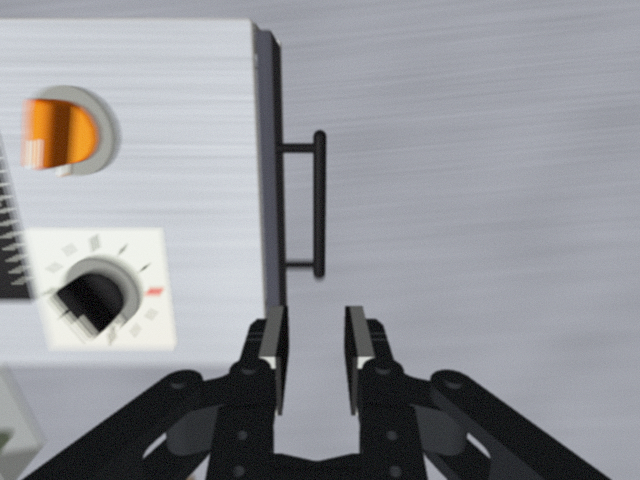

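Emit:
drive_tool(increments=[[[-0.05,-0.15,0],-0.11],[[-0.1,-0.3,0],-0.22],[[-0.15,-0.45,0],-0.33],[[-0.2,-0.6,0],-0.44],[[-0.26,-0.711,0],-0.55],[[-0.26,-0.711,0],-0.66],[[-0.26,-0.711,0],-0.77],[[-0.26,-0.711,0],-0.86]], claw=0)

```text
time_s: 42.95
eef_pos: [0.4847, 0.3661, 0.444]
eef_rot: [-0.0, 0.807, 0.59, -0.001]
wrist_force: [-0.2, 0.2, 0.5]
opening: 0.997
```

Emit:
drive_tool(increments=[[[0,0,0],-0.11],[[0,0,0],-0.22],[[0,0,0],-0.33],[[0,0,0],-0.44],[[0,0,0],-0.55],[[0,0,0],-0.66],[[0,0,0],-0.77],[[0,0,0],-0.86]])

```text
time_s: 43.95
eef_pos: [0.4848, 0.3659, 0.4441]
eef_rot: [-0.001, 0.261, 0.965, -0.001]
wrist_force: [0.1, -0.3, 0.2]
opening: 0.999
```

Emit:
drive_tool(increments=[[[0,0,0],-0.11],[[0,0,0],-0.22],[[0,0,0],-0.33],[[0,0,0],-0.44],[[0,0,0],-0.55],[[0,0,0],-0.616],[[0,0,0],-0.616],[[0,0,0],-0.616]])

```text
time_s: 44.95
eef_pos: [0.4851, 0.3659, 0.4448]
eef_rot: [-0.001, -0.215, 0.977, -0.0]
wrist_force: [0.8, 0.8, 0.4]
opening: 1.003
```

```bash
python3 - <<'E'
from h import *
o=get_obs();c=get_calibration("wrist");im=camera("wrist")
print(o["q"].round(3),o["eef_pos"],"tooly az",90+np.degrees(2*np.arctan2(o["eef_rot"][2],o["eef_rot"][1])))
d=np.array([.4845,.366,.293])-o["eef_pos"];print("inc",tool(d).round(3))
u=proj(c,[[.4845,.366,.106],[.4845,.366,.144]]);print(u)
for p,co in zip(u,[(255,0,255),(0,255,0)]): cv2.circle(im,tuple(int(v) for v in p),3,co,-1)
cv2.imwrite("pics/w10.png",im)
E
```

```text
[ 0.451  0.223  1.476  0.     1.444 -1.552] [0.48506527 0.36587883 0.44481485] tooly az 294.77430082056753
inc [0.001 0.001 0.607]
[[317.91608067 220.62698726]
 [318.09869485 234.81098486]]
```

View pics/w10.png

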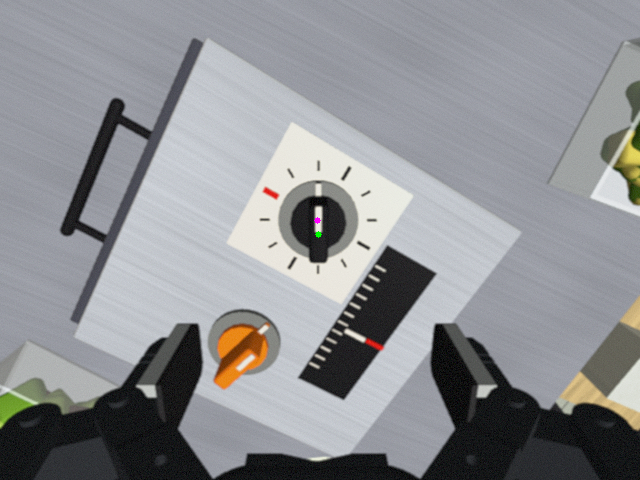

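Emit:
drive_tool(increments=[[[0,0,0.1],0],[[0,0,0.25],0],[[0,0,0.4],0],[[0,0,0.5],0],[[0,0,0.57],0],[[0,0,0.607],0],[[0,0,0.607],0],[[0,0,0.607],0]])

```text
time_s: 46.0
eef_pos: [0.4857, 0.3661, 0.2948]
eef_rot: [0.001, -0.215, 0.977, 0.0]
wrist_force: [-0.4, -0.3, 0.3]
opening: 1.001
```

Emit:
drive_tool(increments=[[[0,0,0],0],[[0,0,0],0],[[0,0,0],0],[[0,0,0],0],[[0,0,0],0],[[0,0,0],0],[[0,0,0],0],[[0,0,0],0]], claw=1)

```text
time_s: 47.0
eef_pos: [0.4849, 0.3667, 0.2941]
eef_rot: [-0.0, -0.216, 0.976, 0.001]
wrist_force: [-3.2, 4.4, 1.9]
opening: 0.148
```

Emit:
drive_tool(increments=[[[0,0,0],0.08],[[0,0,0],0.16],[[0,0,0],0.25],[[0,0,0],0.34],[[0,0,0],0.43],[[0,0,0],0.52],[[0,0,0],0.6],[[0,0,0],0.667]])

```text
time_s: 48.0
eef_pos: [0.4847, 0.3676, 0.2941]
eef_rot: [-0.001, 0.303, 0.953, 0.002]
wrist_force: [-3.1, 9.3, 0.3]
opening: 0.151
```

Emit:
drive_tool(increments=[[[0,0,0],0.08],[[0,0,0],0.16],[[0,0,0],0.25],[[0,0,0],0.34],[[0,0,0],0.45],[[0,0,0],0.56],[[0,0,0],0.667],[[0,0,0],0.667]])

```text
time_s: 49.0
eef_pos: [0.4855, 0.3679, 0.2942]
eef_rot: [-0.001, 0.739, 0.674, 0.003]
wrist_force: [2.1, 12.5, -3.7]
opening: 0.147
```

Release, rise and check.

Emit:
drive_tool(increments=[[[0,0,0],0],[[0,0,0],0],[[0,0,0],0],[[0,0,0],0],[[0,0,-0.1],0],[[0,0.1,-0.3],0],[[0,0.2,-0.5],0],[[0,0.25,-0.62],0]], claw=0)

```text
time_s: 50.0
eef_pos: [0.5488, 0.3599, 0.4522]
eef_rot: [0.001, 0.739, 0.674, 0.002]
wrist_force: [0.6, -0.1, 0.7]
opening: 0.999
```

```bash
python3 - <<'E'
from h import *
im=camera("wrist");cv2.imwrite("pics/w11.png",im);print(get_obs()["eef_pos"],get_obs()["time_s"])
E
```

```text
[0.55012103 0.35979284 0.45606641] 50.05
```

View pics/w11.png

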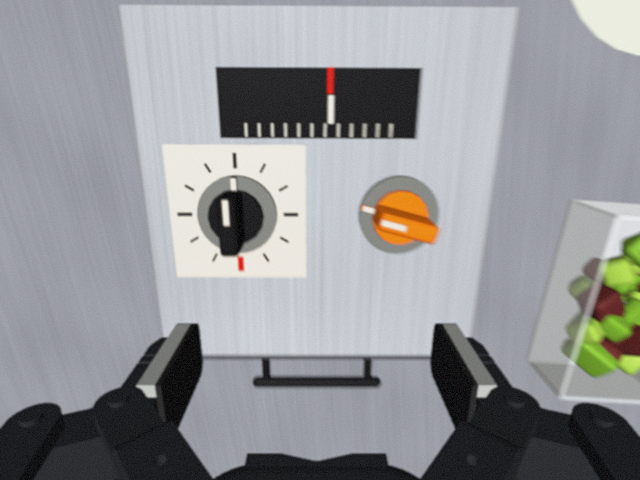

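```bash
python3 -c "
from bench import *
print(hand_in())"
```

```text
the job is handed in; nothing more can be done
None
```

The food warmer job is done and handed in at about 50 s of simulated time, with the gripper open and clear of everything.

- **Heat:** I turned the orange knob clockwise by about 86°. In the last wrist picture the white pointer and the red tab line up within about 1 px. The earlier rectified view put the gap at about 0.6 mm or less.
- **Tray and tubs:** I pulled the tray out to its stop and stood the blue, red and yellow tubs upright on the floor. There was no green tub in either starting view. The tray then went fully home: the push met a firm stop, and the handle was where a closed tray puts it, within about a pixel.
- **Timer:** After that I turned the dial from 2 to 6 clicks. The last picture shows its white end straight across from the red tick, at 30 minutes.

**Checks and limits:**
- Placing the yellow tub pressed it on the tray floor with about 24 N at the wrist; it was still upright afterwards.
- I noticed no tub being knocked and no slackening of the grip.
- No move came near the bowl, bottle or cup, but I did not measure their positions again at the end.

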